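# Put four art supplies back on their own pocket boards

## Task

The varnish bottle, the eraser, the paint tube and the roll of paper tape have been put away on each other's boards. Rearrange them, using the cork mat or any free spot as a stopover, so that each one sits down in the pocket made to its shape and size: the bottle upright in the small round one, the eraser in the short oblong one, the tube lying in the long oblong one and the roll flat in the large round one. Never lay the bottle over and leave the glass jar where it stands.

Things in the scene. Friction and masses are not known exactly. Their poses are not given: they have to be found in the camera images.
- glue_bottle: white varnish bottle with a screw cap, round: 29 mm across up to 65 mm, cap 15 mm across up to 82 mm, about 50 g; origin at the centre of its base, z up along the bottle. Starts standing on the pocket floor of the tube's or the roll's board
- eraser: small eraser block in a card sleeve, 21 (x) x 42 (y) x 13 (z) mm; origin at the centre of its underside. Starts lying on the pocket floor of the tube's or the roll's board (whichever the bottle is not on)
- paint_tube: small aluminium paint tube with a screw cap, lying, 26 (x) x 98 (y) x 20 (z) mm, cap at +y, flat crimped end at -y; its rounded sides are widest 10 mm up, so pads that close on the upper half only slip off; origin on the underside at mid length. Starts lying across the top of the bottle's or the eraser's board; either way round is right in its pocket
- tape_roll: roll of printed paper tape lying flat, outside diameter 52 mm, 27 mm high, with a hole about 26 mm across; origin at the centre of its underside. Starts lying on top of the bottle's or the eraser's board (whichever the tube is not on)
- bottle_board: fixed light-wood board, 8 mm thick, origin at the centre of its underside, z up. Its pocket is central and 4 mm deep (floor 4 mm above the origin, which is on the table top), round, 44 mm across. Small square board 76 x 76 mm. The bottle's place
- eraser_board: fixed light-wood board, 8 mm thick, origin at the centre of its underside, z up. Its pocket is central and 4 mm deep (floor 4 mm above the origin, which is on the table top), oblong, 37 (x) x 58 (y) mm. Oblong board 62 (x) x 88 (y) mm. The eraser's place
- tube_board: fixed light-wood board, 8 mm thick, origin at the centre of its underside, z up. Its pocket is central and 4 mm deep (floor 4 mm above the origin, which is on the table top), oblong, 42 (x) x 114 (y) mm. Long board 62 (x) x 132 (y) mm. The paint tube's place
- roll_board: fixed light-wood board, 8 mm thick, origin at the centre of its underside, z up. Its pocket is central and 4 mm deep (floor 4 mm above the origin, which is on the table top), round, 68 mm across. Large square board 92 x 92 mm. The tape roll's place
- spare_mat: fixed thin cork mat, 90 (x) x 120 (y) x 3 (z) mm, empty at the start; origin at the centre of its underside, on the table top. A free spot to set a thing down on the way
- glass_jar: loose bystander: glass jar 64 mm across and 80 mm high at the right edge of the work; origin at the centre of its base. Not to be moved
There are look-alikes about, which are no part of the job. What is shaped like the eraser but red or yellow is not meant.

How it is judged:
At the end, for the whole second after the job is handed in: Each thing rests in its own board's pocket: origin within 12 mm of the board centre from above and 2 to 5.5 mm above its underside, tilt under 0.15 rad (tube 0.4), eraser and tube within 0.4 rad of the pocket's length, all at rest; jar within 20 mm of its start (horizontal distance between glue_bottle and bottle_board below 0.012 m and z of glue_bottle in the frame of bottle_board between 0.002 and 0.0055 m and angle between each of glue_bottle, eraser, tape_roll's own z axis and vertical below 0.15 rad and linear speed of each of glue_bottle, eraser, paint_tube, tape_roll below 0.02 m/s and horizontal distance between eraser and eraser_board below 0.012 m and z of eraser in the frame of eraser_board between 0.002 and 0.0055 m and horizontal distance between paint_tube and tube_board below 0.012 m and z of paint_tube in the frame of tube_board between 0.002 and 0.0055 m and angle between paint_tube's own z axis and vertical below 0.4 rad and horizontal distance between tape_roll and roll_board below 0.012 m and z of tape_roll in the frame of roll_board between 0.002 and 0.0055 m and angle between the y axis of eraser and the y axis of eraser_board, either way round below 0.4 rad and angle between the y axis of paint_tube and the y axis of tube_board, either way round below 0.4 rad and distance of glass_jar from where it was at the start of the episode below 0.02 m); the robot touches nothing.
It fails at once if the bottle is laid over (tilted more than 0.8 rad) (angle between glue_bottle's own z axis and vertical above 0.8 rad).
It fails at once if the glass jar is pushed or carried off (more than 30 mm from its start) (distance of glass_jar from where it was at the start of the episode above 0.03 m).
It also fails if it takes over 136 s, if anything falls off the work surface, if the arm or the gripper's body presses on something with over 40 N, if the wrist force passes 120 N, or if a joint passes its speed limit or range.

## Robot

A 6-joint arm with a two-finger parallel gripper is mounted at the origin on a cart in front of the work surface, level with it; the furniture and walls round the work are solid. World frame = base frame: x ahead of the robot, y to its left, z up, the work surface at z = 0. Lengths are in m, angles in rad, forces in N, time in s.
With the tool pointing down it reaches from about 0.375 to 0.9 m from the base axis. Payload 3.1 kg.
Tool frame: the origin (TCP) lies midway between the tips of the shut fingers; the grasp point (between the pads) lies 19 mm behind it (manip.grip_depth is the distance from the TCP to the grasp point, in m); z points along the fingers, y is the line along which they close (so a half turn about z gives the same grasp; the last joint's range is limited). The gripper opens to 85 mm and grips with 20 to 120 N. Pads are 22 mm wide; open, the fingers measure 114 mm over their backs; the gripper's body (76 mm by 85 mm) begins 54 mm behind the grasp point. The pads swing forward as they close: fully open they stand 13 mm farther back than shut.
Start: joints at [1.105, 0.527, 1.433, -0, 1.181, -0.178], TCP at [0.177, 0.599, 0.231] pointing down, gripper open.
Joint ranges: [-3.08, 3.08], [-0.75, 2.2], [0.22, 2.44], [-1.43, 4.57], [0, 2.65], [-2.85, 2.85]. Speed limits (rad/s): [2.79, 2.79, 3.14, 3.14, 3.14, 3.14].

## Interface

Orientations are given as a unit quaternion [x, y, z, w].
In Python, from station import telemetry, snapshot, manip gives the robot as it stands. The module is installed in compiled form; this text tells all that it offers.
- The arm moves only by the shell command python3 -m crank 'ROWS' [OPENING] [FORCE]. ROWS is text: rows parted by semicolons, each of 6 numbers parted by spaces: the shift along the tool's x, y, z as a fraction of full scale, then the turn, a rotation vector about the tool's x, y, z as a fraction of full scale. A call has exactly 5 rows; each row shifts and turns the commanded pose from where the row before left it, along the tool's axes as they then stand; what a row does not reach is not made up. Full scale, the value 1, is 4 cm for a shift and 90 degrees for a turn. A row lasts 1/10 s, in which the tool goes at most 50 mm and 8.59 degrees, less where a joint would pass 70% of its speed; a pose out of reach is approached as far as the arm can. A call with a number of a shift or a turn outside -1 to 1 is refused whole. A call with a gripper value outside its range is refused whole. OPENING is the opening, from -1 (shut) to 1 (fully open), set as the call begins (- or left out, the last holds). The fingers move at their own pace and stop on an object; FORCE is the grip in N (left out, the last holds). Time passes only in rows, so rows that do not move let the fingers close, or fill a call up. It gives the time, the measured TCP pose, the force, the opening and the grip force at its end, in the units of the state.
- telemetry.sense(): the state, without advancing time (a new reading comes with each control period).
- snapshot(name): name is "scene" or "top" or "wrist"; returns a dict with "image" (420x560x3 uint8, red, green, blue), "depth" (420x560 float32, m along the optical axis (not along the pixel's ray), 0 where there is no reading), "camera_matrix" (3x3 intrinsics, pixels), "rvec" (rotation vector, rad) and "tvec" (3), from world to camera coordinates, as OpenCV has them. Camera axes: x right, y down, z forward; pixel columns grow to the right and rows downward; lengths in m; the calibration is good to about 2 mm. The wrist camera is an equidistant fisheye: a pixel r from the principal point sees the ray r / f radians off the axis. A picture is of the moment at which its call begins.
- manip.sign_off(): hands the job in; it is judged then, once.
The state is a dict: "t": time; "q": joint angles; "qd": joint speeds; "tau": joint torques, N m; "tcp_pos": TCP position; "tool_rot": TCP orientation; "force": force on the tool from outside, world axes, zero at the start; "ft_torque": the same for the moment, N m; "finger_gap": opening from 0.0 (shut) to 1.0 (fully open); "gripper_force": force on a finger pad.
Only numpy, scipy, OpenCV 4.12 (cv2) and the standard library are available. Lean on these libraries where they do the work, as an engineer would, in place of code of your own. Each camera call takes 0.05 s, during which the arm holds its last target. There are 200 camera calls.

## Working session

There is one attempt and no reset: what is moved stays moved. The work goes in short steps, Python scripts to look and compute and a shell command to move; the robot and the scene stay as the last step left them, time stands still between calls to the robot, and variables do not carry over. Pictures are saved under pics/ and viewed, at most 14 in all, crops included, and the job is handed in when it is done.

```bash
mkdir -p pics
cat > h.py <<'E'
import numpy as np, cv2
from station import telemetry, snapshot, manip
def cam(s):
    R=cv2.Rodrigues(np.array(s["rvec"],float))[0]; return np.array(s["camera_matrix"]),R,np.array(s["tvec"],float).ravel()
def onplane(s,px,z):
    K,R,t=cam(s); d=R.T@np.linalg.inv(K)@np.array([px[0],px[1],1.]); c=-R.T@t
    return c+d*(z-c[2])/d[2]
def cloud(s):
    K,R,t=cam(s); D=s["depth"]; v,u=np.mgrid[:D.shape[0],:D.shape[1]]
    P=np.stack([(u-K[0,2])/K[0,0]*D,(v-K[1,2])/K[1,1]*D,D],-1)
    return (P-t)@R
E
python3 - <<'E'
from h import *
import pickle
for n in("scene","top"):
    s=snapshot(n); cv2.imwrite(f"pics/{n}0.png",s["image"][:,:,::-1]); pickle.dump(s,open(n+"0.pkl","wb"))
    K,R,t=cam(s); print(n,K.tolist(),(-R.T@t).round(3),R[2].round(2))
st=telemetry.sense(); print({k:np.round(v,3).tolist() for k,v in st.items()})
E
```

```text
scene [[503.15235537452105, 0.0, 279.9499104132335], [0.0, 503.15235537452105, 214.61839996871973], [0.0, 0.0, 1.0]] [-0.159 -0.649  0.612] [ 0.67  0.38 -0.64]
top [[500.4418788728187, 0.0, 272.68128871249564], [0.0, 500.4418788728187, 213.11246359702653], [0.0, 0.0, 1.0]] [ 0.272 -0.339  1.099] [ 0.17  0.02 -0.99]
{'t': 0.1, 'q': [1.106, 0.528, 1.434, 0.0, 1.181, -0.178], 'qd': [-0.001, -0.0, -0.004, -0.002, 0.0, -0.001], 'tau': [-0.0, -44.33, -17.859, -0.0, 0.004, -0.0], 'tcp_pos': [0.176, 0.599, 0.23], 'tool_rot': [0.143, 0.99, -0.001, -0.0], 'force': [-1.103, -0.232, -0.276], 'ft_torque': [0.017, 0.085, 0.019], 'gripper_force': 0.0, 'finger_gap': 1.0}
```

View pics/top0.png

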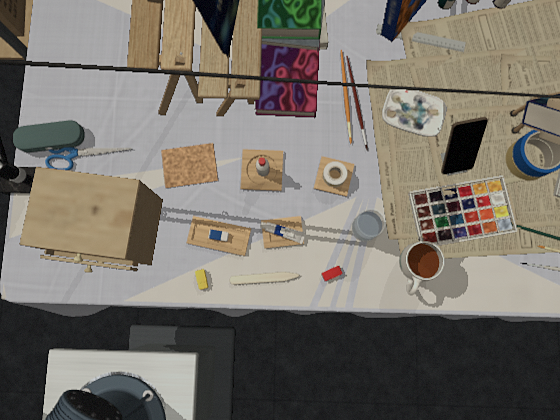

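View pics/scene0.png

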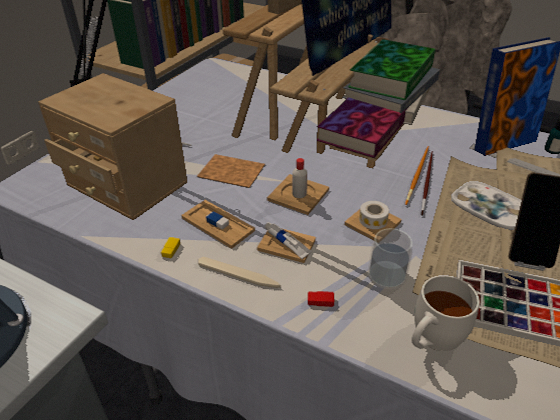

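The top view shows the bottle (262,167) on the roll board, the roll (335,172) on the bottle board, the eraser (218,236) in the tube board and the tube (287,232) across the eraser board. The cork mat is at (190,166), the jar at (368,225) and a tall chest at (90,215). The look-alikes are the yellow block at (202,280) and the red block at (332,273), so I choose the blue/white one at (218,236).

Run:
```python
from h import *
import pickle
s=pickle.load(open("top0.pkl","rb")); P=cloud(s); im=s["image"]
crop=im[125:295,150:400]; cv2.imwrite("pics/crop0.png",cv2.resize(crop,None,fx=3.2,fy=3.2,interpolation=cv2.INTER_CUBIC)[:,:,::-1])
for n,p in dict(chest=(90,215),chestR=(150,190),chestF=(150,235),eraser=(218,236),tube=(287,232),cap=(263,160),roll=(327,172),jar=(368,222),mat=(190,166),cable=(300,79),cable2=(200,73),cable3=(500,93),book=(288,75),easel=(180,85),easel2=(240,80),mug=(423,262),line=(190,215),line2=(340,237)).items():
    print(n,P[p[1],p[0]].round(3))
hsv=cv2.cvtColor(im,cv2.COLOR_RGB2HSV)
# tall stuff extents
Z=P[:,:,2]; ok=s["depth"]>0
for n,(u0,v0,u1,v1) in dict(chest=(10,150,165,270),jar=(345,200,390,250),roll=(310,150,360,200),bottle=(240,145,290,195)).items():
    q=P[v0:v1,u0:u1][ok[v0:v1,u0:u1]]; 
    for z0 in(.015,.04,.07,.15):
        a=q[q[:,2]>z0]
        if len(a)>5: print(n,z0,a.min(0).round(3),a.max(0).round(3))
# boards
m=cv2.inRange(hsv,(8,70,90),(22,255,255)); 
for c in cv2.findContours(m,cv2.RETR_EXTERNAL,cv2.CHAIN_APPROX_NONE)[0]:
    if cv2.contourArea(c)<400 or not(120<c[:,0,1].mean()<300 and 155<c[:,0,0].mean()<400):continue
    w=np.array([onplane(s,p,0.008)[:2] for p in c[:,0]],np.float32); r=cv2.minAreaRect(w*1000)
    print(c[:,0].mean(0),np.round(r[0],1),np.round(r[1],1),round(r[2],1))
```

```text
chest [0.413 0.02  0.19 ]
chestR [ 0.479 -0.067  0.11 ]
chestF [ 0.395 -0.057  0.052]
eraser [ 0.4   -0.197  0.019]
tube [ 0.411 -0.347  0.029]
cap [ 0.556 -0.293  0.081]
roll [ 0.545 -0.431  0.034]
jar [ 0.435 -0.519  0.043]
mat [ 0.56  -0.124  0.   ]
cable [ 0.73  -0.367  0.1  ]
cable2 [ 0.485 -0.254  0.643]
cable3 [ 0.543 -0.618  0.476]
book [ 0.739 -0.341  0.097]
easel [ 0.754 -0.09   0.003]
easel2 [ 0.689 -0.247  0.178]
mug [ 0.353 -0.631  0.051]
line [ 0.447 -0.13   0.003]
line2 [ 0.407 -0.464  0.002]
chest 0.015 [ 0.317 -0.068  0.015] [0.586 0.275 0.198]
chest 0.04 [ 0.317 -0.068  0.04 ] [0.535 0.245 0.198]
chest 0.07 [ 0.317 -0.068  0.07 ] [0.535 0.243 0.198]
chest 0.15 [ 0.329 -0.068  0.15 ] [0.502 0.149 0.198]
jar 0.015 [ 0.397 -0.569  0.015] [ 0.459 -0.485  0.085]
jar 0.04 [ 0.397 -0.549  0.04 ] [ 0.459 -0.485  0.085]
jar 0.07 [ 0.399 -0.546  0.07 ] [ 0.457 -0.489  0.085]
roll 0.015 [ 0.517 -0.473  0.015] [ 0.569 -0.423  0.04 ]
bottle 0.015 [ 0.538 -0.327  0.015] [ 0.596 -0.275  0.09 ]
bottle 0.04 [ 0.538 -0.303  0.041] [ 0.564 -0.277  0.09 ]
bottle 0.07 [ 0.545 -0.297  0.07 ] [ 0.559 -0.283  0.09 ]
[218.69461078 235.49700599] [ 402.5 -196.5] [132.3  61.9] 79.3
[333.56349206 175.91269841] [ 543.4 -448.7] [75.3 76. ] 77.1
[261.67096774 169.70322581] [ 554.3 -286.9] [91.4 92.4] 88.9
[189.18857143 165.09714286] [ 561.  -122.9] [ 89.1 119.1] 9.7
```

View pics/crop0.png

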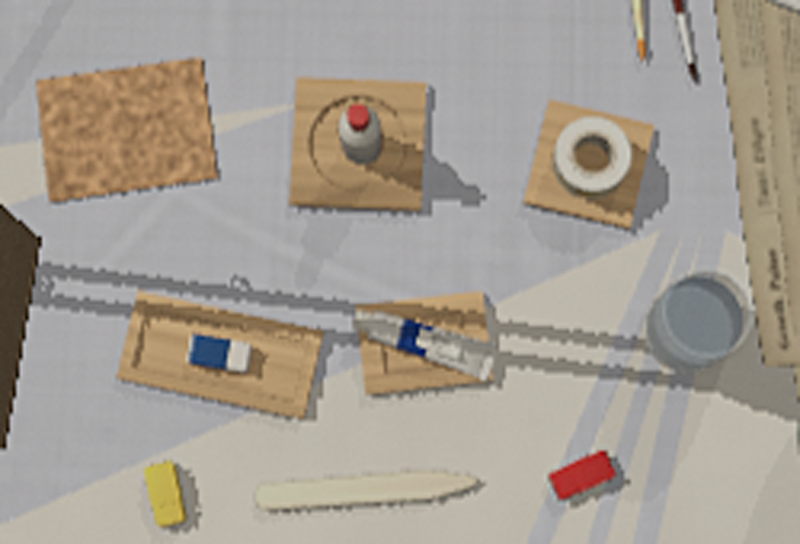

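Crop confirms: the blue-sleeved eraser is at crop (218,353) in the long board, with red and yellow decoys off the boards. The tube has its crimp and cap ends across the eraser board. An overhead wire or lamp arm needs mapping before I move.

Run:
```python
from h import *
import pickle
for n in("top0","scene0"):
    s=pickle.load(open(n+".pkl","rb")); P=cloud(s); ok=s["depth"]>0; Z=P[:,:,2]
    m=(ok&(Z>.21)&(P[:,:,0]<.75)&(P[:,:,0]>.1)&(P[:,:,1]>-.9)&(P[:,:,1]<.8)).astype(np.uint8)
    k,l,st,c=cv2.connectedComponentsWithStats(m)
    for i in range(1,k):
        if st[i,4]>25: q=P[l==i]; print(n,st[i],q.min(0).round(2),q.max(0).round(2),np.median(q,0).round(2))
    if n=="top0":
        q=P[:,:][(m>0)&(np.mgrid[:420,:560][0]<105)&(np.mgrid[:420,:560][0]>50)&(s["image"].max(2)<60)]
        for y in np.arange(-.8,.5,.1):
            a=q[abs(q[:,1]-y)<.03]
            if len(a): print("wire",round(y,2),len(a),np.median(a,0).round(3),a[:,2].min().round(3),a[:,2].max().round(3))
s=pickle.load(open("top0.pkl","rb")); im=s["image"]; P=cloud(s);hsv=cv2.cvtColor(im,cv2.COLOR_RGB2HSV)
def rect(mask,box,z,name):
    u0,v0,u1,v1=box; k=np.zeros_like(mask); k[v0:v1,u0:u1]=mask[v0:v1,u0:u1]
    k=cv2.morphologyEx(k,cv2.MORPH_CLOSE,np.ones((3,3)))
    c=max(cv2.findContours(k,0,1)[0],key=cv2.contourArea); w=np.array([onplane(s,p,z)[:2] for p in c[:,0]],np.float32)*1000
    r=cv2.minAreaRect(w); b=cv2.boxPoints(r); e=[b[1]-b[0],b[2]-b[1]]; e=max(e,key=np.linalg.norm)
    print(name,np.round(r[0],1),np.round(r[1],1),"long-axis yaw",round(float(np.degrees(np.arctan2(e[1],e[0]))),1))
wood=cv2.inRange(hsv,(8,70,90),(22,255,255)); obj=255-wood
def circ(zlo,zhi,box,name):
    q=P[box[1]:box[3],box[0]:box[2]].reshape(-1,3); q=q[(q[:,2]>zlo)&(q[:,2]<zhi)]; r=cv2.minEnclosingCircle((q[:,:2]*1000).astype(np.float32)); print(name,len(q),np.round(r[0],1),r[1])
notw=((P[:,:,2]>.0125)*255).astype(np.uint8)
rect(notw,(205,224,238,250),.017,"eraser z"); rect(notw,(255,215,310,250),.02,"tube z")
blue=cv2.inRange(hsv,(100,100,40),(125,255,255)); rect(blue,(205,224,235,250),.017,"eraserblue")
m=((abs(P[:,:,2]-.008)<.004)*255).astype(np.uint8)&wood; rect(wood|notw,(255,212,310,255),.008,"eboard")
rect(wood,(180,212,255,260),.008,"tboard");rect(wood,(305,150,360,200),.008,"bboard");rect(wood,(235,145,290,195),.008,"rboard")
rect(cv2.inRange(hsv,(5,60,60),(22,255,255)),(160,140,220,190),.003,"mat")
circ(.03,.04,(310,150,360,200),"roll");circ(.05,.069,(240,145,290,195),"bottle");circ(.07,.1,(240,145,290,195),"cap");circ(.07,.1,(345,200,390,250),"jar")
```

```text
top0 [192   0  30  47 216] [ 0.74 -0.21  0.21] [ 0.75 -0.18  0.36] [ 0.74 -0.2   0.29]
top0 [   0   29  560   70 4859] [ 0.46 -0.72  0.21] [ 0.75 -0.05  0.71] [ 0.68 -0.15  0.26]
top0 [ 56 390  44  20 596] [ 0.1  -0.05  0.22] [0.12 0.   0.33] [ 0.11 -0.02  0.29]
wire -0.7 70 [ 0.556 -0.695  0.44 ] 0.426 0.452
wire -0.6 84 [ 0.541 -0.6    0.483] 0.47 0.497
wire -0.5 109 [ 0.524 -0.501  0.527] 0.514 0.542
wire -0.4 153 [ 0.508 -0.399  0.573] 0.558 0.587
wire -0.3 214 [ 0.492 -0.301  0.62 ] 0.605 0.636
wire -0.2 274 [ 0.476 -0.199  0.668] 0.651 0.681
wire -0.1 222 [ 0.462 -0.112  0.707] 0.244 0.714
scene0 [ 78   0  29  57 799] [0.49 0.12 0.21] [0.58 0.22 0.33] [0.55 0.19 0.26]
scene0 [301   0  10  53 187] [ 0.74 -0.21  0.21] [ 0.75 -0.19  0.31] [ 0.74 -0.2   0.26]
scene0 [ 222   18   69   39 1462] [ 0.67 -0.17  0.21] [ 0.75 -0.04  0.27] [ 0.69 -0.12  0.25]
eraser z [ 402.1 -196.2] [41.7 22.3] long-axis yaw 77.4
tube z [ 415.  -334.7] [95.7 24.4] long-axis yaw 70.9
eraserblue [ 403.5 -191. ] [23.3 19.1] long-axis yaw 82.0
eboard [ 411.5 -335.2] [67.5 91.1] long-axis yaw -82.3
tboard [ 402.5 -196.5] [132.3  61.9] long-axis yaw 79.3
bboard [ 543.4 -448.7] [75.3 76. ] long-axis yaw -12.9
rboard [ 554.3 -286.9] [91.4 92.4] long-axis yaw -1.1
mat [ 562.3 -121.9] [ 89.5 120.1] long-axis yaw -80.3
roll 328 [ 543.  -448.5] 26.478633880615234
bottle 98 [ 553.  -289.4] 14.891838073730469
cap 50 [ 552.4 -289.7] 7.349407196044922
jar 151 [ 428.3 -517.6] 29.504016876220703
```

```bash
cat >> h.py <<'E'
from scipy.spatial.transform import Rotation as Ro
def todo(x,y,z,az=0.):
    "units to reach TCP x,y,z with tool y at azimuth az deg, shifts in tool axes as they now stand"
    s=telemetry.sense(); R=Ro.from_quat(s["tool_rot"]).as_matrix(); p=np.array(s["tcp_pos"])
    a=np.radians(az); T=np.array([[-np.sin(a),np.cos(a),0],[np.cos(a),np.sin(a),0],[0,0,-1]]).T
    print("t",round(s["t"],2),"tcp",p.round(4),"shift",(R.T@(np.array([x,y,z])-p)/.04).round(3),"turn",(Ro.from_matrix(R.T@T).as_rotvec()/(np.pi/2)).round(4),"gap",round(s["finger_gap"],3),"grip",round(s["gripper_force"],1),"F",np.round(s["force"],1),"q",np.round(s["q"],2))
E
python3 - <<'E'
from h import *
import pickle
s=pickle.load(open("scene0.pkl","rb")); P=cloud(s); ok=s["depth"]>0; q=P[0:90,70:110][ok[0:90,70:110]]
q=q[(q[:,0]<.62)&(q[:,1]>.1)]
for z in np.arange(.19,.36,.02):
    a=q[abs(q[:,2]-z)<.01]
    if len(a): print(round(z,2),len(a),a.min(0).round(3),a.max(0).round(3))
s=snapshot("wrist"); cv2.imwrite("pics/w0.png",s["image"][:,:,::-1]); K,R,t=cam(s); print((-R.T@t).round(3),R[2].round(2))
todo(.15,.39,.3,73.6)
E
```

```text
0.19 459 [0.42 0.1  0.18] [0.553 0.229 0.2  ]
0.21 156 [0.508 0.176 0.2  ] [0.558 0.222 0.22 ]
0.23 161 [0.505 0.164 0.22 ] [0.564 0.215 0.24 ]
0.25 164 [0.502 0.156 0.24 ] [0.569 0.206 0.26 ]
0.27 183 [0.499 0.147 0.26 ] [0.575 0.198 0.28 ]
0.29 124 [0.497 0.138 0.28 ] [0.58  0.195 0.3  ]
0.31 68 [0.495 0.129 0.3  ] [0.58  0.185 0.319]
0.33 17 [0.492 0.122 0.321] [0.497 0.13  0.334]
[0.107 0.619 0.373] [ 0.27 -0.08 -0.96]
t 0.15 tcp [0.1765 0.599  0.2305] shift [-0.841 -5.201 -1.728] turn [-0.0011 -0.0002 -0.0003] gap 1.0 grip 0.0 F [ 0.1  0.4 -0.4] q [ 1.11  0.53  1.43 -0.    1.18 -0.18]
```

View pics/w0.png

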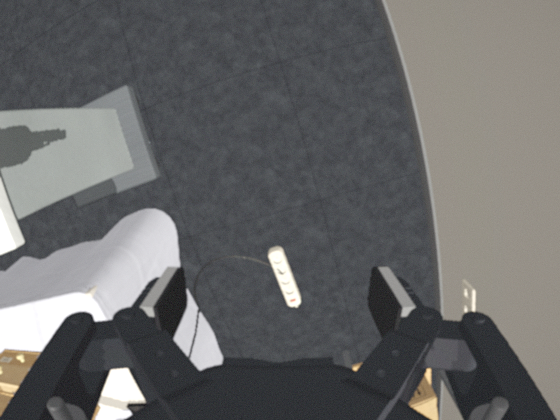

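Wrist view shows only the floor, table corner (90,290) and a power strip (285,278), so nothing is in the way. I'll retract first, then swing round at a small radius to clear the lamp post.

```bash
python3 -m crank '0 -0.6 -0.15 0 0 0; 0 -0.6 -0.15 0 0 0; 0 -0.6 -0.15 0 0 0; 0 -0.6 -0.15 0 0 0; 0 -0.6 -0.15 0 0 0' 1 40
python3 -m crank '0 -0.6 -0.15 0 0 0; 0 -0.6 -0.15 0 0 0; 0 -0.6 -0.15 0 0 0; 0 -0.6 -0.15 0 0 0; 0 -0.6 -0.15 0 0 0'
python3 - <<'E'
from h import *
todo(.38,0,.28,0)
s=telemetry.sense(); q=np.array(s["q"]);p=np.array(s["tcp_pos"])
def rp(p,q,o=.11): return
o=[]
for p,q in(((.1765,.599,.2305),(1.106,.528,1.434)),(p,q)):
    o.append((np.cos(q[0])*p[0]+np.sin(q[0])*p[1],-np.sin(q[0])*p[0]+np.cos(q[0])*p[1],q[1],q[1]+q[2],p[2]))
print(np.round(o,3)); A=np.array([[np.sin(a[2]),np.sin(a[3])] for a in o]);L=np.linalg.solve(A,[a[0] for a in o]);print(L,[a[4]-L[0]*np.cos(a[2])-L[1]*np.cos(a[3]) for a in o])
E
```

```text
t: 0.65
tcp_pos: [0.1424, 0.4832, 0.2612]
tool_rot: [0.143, 0.99, -0.0, -0.0]
force: [0.2, -0.2, 0.5]
finger_gap: 0.996
gripper_force: 0.0
t: 1.15
tcp_pos: [0.1084, 0.3681, 0.2914]
tool_rot: [0.143, 0.99, -0.0, -0.0]
force: [0.4, -0.1, 0.7]
finger_gap: 0.997
gripper_force: 0.0
t 1.15 tcp [0.1084 0.3681 0.2914] shift [-9.115 -6.908  0.287] turn [-3.000e-04  2.000e-04  8.175e-01] gap 0.997 grip 0.0 F [ 0.4 -0.1  0.7] q [ 0.99  0.11  1.91 -0.    1.13 -0.29]
[[0.615 0.111 0.528 1.962 0.23 ]
 [0.367 0.111 0.106 2.013 0.291]]
[0.60403726 0.33560498] [np.float64(-0.16331063653589495), np.float64(-0.1655769470934609)]
```

```bash
python3 -m crank '-0.84 -0.037 0 0 0 0.0556; -0.84 -0.037 0 0 0 0.0556; -0.84 -0.037 0 0 0 0.0556; -0.84 -0.037 0 0 0 0.0556; -0.84 -0.037 0 0 0 0.0556'|grep -E 'tcp|force'
python3 -m crank '-0.84 -0.037 0 0 0 0.0556; -0.84 -0.037 0 0 0 0.0556; -0.84 -0.037 0 0 0 0.0556; -0.84 -0.037 0 0 0 0.0556; -0.84 -0.037 0 0 0 0.0556'|grep -E 'tcp|force'
python3 -m crank '-0.84 -0.037 0 0 0 0.0556; -0.84 -0.037 0 0 0 0.0556; -0.84 -0.037 0 0 0 0.0556; -0.84 -0.037 0 0 0 0.0556; -0.84 -0.037 0 0 0 0.0556'|grep -E 'tcp|force'
python3 -c "
from h import *
todo(.402,-.196,.1,-12.6)"
```

```text
tcp_pos: [0.256, 0.2877, 0.2913]
force: [0.6, 0.7, -0.1]
gripper_force: 0.0
tcp_pos: [0.3538, 0.1522, 0.2913]
force: [0.1, 0.5, -0.1]
gripper_force: 0.0
tcp_pos: [0.385, -0.0118, 0.2913]
force: [0.5, -0.0, 0.4]
gripper_force: 0.0
t 2.65 tcp [ 0.385  -0.0118  0.2913] shift [-4.591  0.56   4.783] turn [ 0.0002 -0.      0.1211] gap 1.002 grip 0.0 F [ 0.5 -0.   0.4] q [-0.32  0.11  1.9   0.    1.13 -0.29]
```

```bash
python3 -m crank '-0.92 0.11 0 0 0 0; -0.92 0.11 0 0 0 0; -0.92 0.11 0 0 0 0; -0.92 0.11 0 0 0 0.06; -0.92 0.2 0 0 0 0.06'|grep -E 'tcp|force'
python3 -m crank '0 0 0.9 0 0 0;0 0 0.9 0 0 0;0 0 0.9 0 0 0;0 0 0.9 0 0 0;0 0 0 0 0 0' |grep -E 'tcp|force'
python3 - <<'E'
from h import *
todo(.402,-.196,.06,-12.6)
s=snapshot("top"); cv2.imwrite("pics/t1.png",s["image"][:,:,::-1]); P=cloud(s)
s=snapshot("wrist"); cv2.imwrite("pics/w1.png",s["image"][:,:,::-1])
E
```

```text
tcp_pos: [0.4018, -0.1969, 0.2912]
force: [0.6, 0.7, 0.1]
gripper_force: 0.0
tcp_pos: [0.3994, -0.1933, 0.1438]
force: [-0.0, -0.1, 0.5]
gripper_force: 0.0
t 3.65 tcp [ 0.3994 -0.1933  0.1438] shift [-0.061  0.098  2.093] turn [-0.006  -0.0032  0.0031] gap 0.996 grip 0.0 F [-0.  -0.1  0.5] q [-0.7   0.44  1.96 -0.    0.76 -0.49]
```

View pics/w1.png

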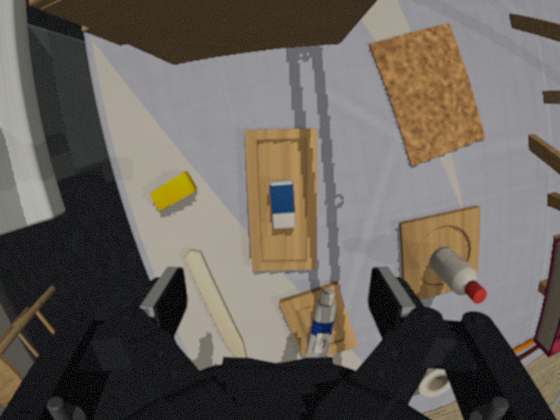

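Wrist view shows the eraser at (283,205) centred in the long board, yellow decoy at (173,190). I'll cross-check its position with the fisheye ray.

```bash
cat >> h.py <<'E'
def wray(s,px,z):
    K,R,t=cam(s); x=(px[0]-K[0,2])/K[0,0]; y=(px[1]-K[1,2])/K[1,1]; r=np.hypot(x,y)+1e-9
    d=R.T@np.array([np.sin(r)*x/r,np.sin(r)*y/r,np.cos(r)]); c=-R.T@t
    return c+d*(z-c[2])/d[2]
def wrect(s,mask,box,z,name):
    u0,v0,u1,v1=box; k=np.zeros_like(mask); k[v0:v1,u0:u1]=mask[v0:v1,u0:u1]; k=cv2.morphologyEx(k,cv2.MORPH_CLOSE,np.ones((3,3)))
    c=max(cv2.findContours(k,0,1)[0],key=cv2.contourArea); w=np.array([wray(s,p,z)[:2] for p in c[:,0]],np.float32)*1000
    r=cv2.minAreaRect(w); b=cv2.boxPoints(r); e=max([b[1]-b[0],b[2]-b[1]],key=np.linalg.norm)
    print(name,np.round(r[0],1),np.round(r[1],1),"yaw",round(float(np.degrees(np.arctan2(e[1],e[0])))%180,1))
E
python3 - <<'E'
from h import *
s=snapshot("wrist"); hsv=cv2.cvtColor(s["image"],cv2.COLOR_RGB2HSV)
wood=cv2.inRange(hsv,(8,70,90),(22,255,255))
wrect(s,255-wood,(262,165,305,242),.017,"eraser"); wrect(s,wood,(235,120,325,278),.008,"tboard"); wrect(s,wood,(395,200,488,305),.008,"rboard")
wrect(s,cv2.inRange(hsv,(5,60,60),(22,255,255)),(365,15,490,170),.003,"mat"); wrect(s,wood,(275,280,360,350),.008,"eboard")
todo(.402,-.196,.1,-12.6)
E
```

```text
eraser [ 404.7 -196.1] [43.3 20.6] yaw 82.4
tboard [ 404.3 -197.4] [132.7  62.5] yaw 79.4
rboard [ 555.8 -286. ] [93.8 92.8] yaw 89.3
mat [ 563.7 -122.5] [ 89.9 120.1] yaw 99.5
eboard [ 415.8 -335. ] [62.4 91.7] yaw 97.9
t 3.8 tcp [ 0.4028 -0.196   0.1483] shift [-0.004 -0.022  1.207] turn [0.0009 0.0005 0.0035] gap 1.0 grip 0.0 F [0.6 1.  1.2] q [-0.7   0.43  1.95  0.    0.76 -0.49]
```

```bash
python3 -m crank '0 0 0.8 0 0 -0.026; 0 0 0.8 0 0 0; 0 0 0.8 0 0 0; 0 0 0.7 0 0 0; 0 0 0.3 0 0 0' 1 40|grep -E 'tcp|force'
python3 -m crank '0 0 0 0 0 0; 0 0 0 0 0 0;0 0 0 0 0 0;0 0 0 0 0 0;0 0 0 0 0 0' |grep -E 'tcp|force'
python3 -c "
from h import *
todo(.403,-.196,.01,-10)"
```

```text
tcp_pos: [0.4034, -0.1964, 0.0113]
force: [-0.7, 0.4, -0.5]
gripper_force: 0.0
tcp_pos: [0.4026, -0.1958, 0.0122]
force: [-0.6, 0.1, 0.5]
gripper_force: 0.0
t 4.8 tcp [ 0.4026 -0.1958  0.0122] shift [-0.003  0.01   0.055] turn [0.0011 0.0006 0.0006] gap 0.999 grip 0.0 F [-0.6  0.1  0.5] q [-0.7   0.72  2.03 -0.    0.39 -0.53]
```

```bash
python3 -m crank '0 0 0.06 0 0 0; 0 0 0 0 0 0;0 0 0 0 0 0;0 0 0 0 0 0;0 0 0 0 0 0' -1 40 |grep -E 'tcp|force|gap'
python3 -m crank '0 0 0 0 0 0; 0 0 0 0 0 0;0 0 0 0 0 0;0 0 0 0 0 0;0 0 0 0 0 0' |grep -E 'tcp|force|gap'
python3 -m crank '0 0 -0.3 0 0 0; 0 0 -0.5 0 0 0;0 0 -0.5 0 0 0;0 0 -0.5 0 0 0;0 0 0 0 0 0' |grep -E 'tcp|force|gap'
python3 -c "
from h import *
todo(.562,-.122,.08,0)"
```

```text
tcp_pos: [0.4021, -0.1955, 0.009]
force: [0.1, 0.4, 0.2]
finger_gap: 0.219
gripper_force: 39.1
tcp_pos: [0.4021, -0.1955, 0.009]
force: [-0.8, -0.8, 4.3]
finger_gap: 0.216
gripper_force: 39.5
tcp_pos: [0.4033, -0.1963, 0.0833]
force: [-0.2, -0.5, -0.2]
finger_gap: 0.219
gripper_force: 39.1
t 6.3 tcp [ 0.4033 -0.1963  0.0833] shift [2.515 3.587 0.091] turn [ 0.0027  0.0019 -0.1105] gap 0.219 grip 39.1 F [-0.2 -0.5 -0.2] q [-0.7   0.57  2.    0.    0.57 -0.53]
```

```bash
python3 -m crank '0.4 0.65 0 0 0 0;0.4 0.65 0 0 0 0;0.4 0.65 0 0 0 0;0.4 0.65 0 0 0 0;0.4 0.65 0 0 0 0' |grep -E 'tcp|force|gap'
python3 -m crank '0 0 0.6 0 0 0;0 0 0.6 0 0 0;0 0 0.3 0 0 0;0 0 0 0 0 0;0 0 0 0 0 0' |grep -E 'tcp|force|gap'
python3 -c "
from h import *
todo(.545,-.14,.0095,-10)"
```

```text
tcp_pos: [0.5446, -0.1382, 0.0803]
force: [-0.7, -0.1, 1.0]
finger_gap: 0.216
gripper_force: 39.2
tcp_pos: [0.5438, -0.1392, 0.0209]
force: [0.1, 0.3, 0.1]
finger_gap: 0.218
gripper_force: 39.2
t 7.3 tcp [ 0.5438 -0.1392  0.0209] shift [-0.014  0.032  0.284] turn [-0.0003 -0.0001  0.0004] gap 0.218 grip 39.2 F [0.1 0.3 0.1] q [-0.45  0.76  1.73 -0.    0.65 -0.28]
```

```bash
python3 -m crank '0 0 0.2 0 0 0;0 0 0.08 0 0 0;0 0 0 0 0 0;0 0 0 0 0 0;0 0 0 0 0 0' |grep -E 'tcp|force|gap'
python3 -m crank '0 0 0 0 0 0;0 0 0 0 0 0;0 0 0 0 0 0;0 0 0 0 0 0;0 0 0 0 0 0' 0 |grep -E 'tcp|force|gap'
python3 -m crank '0 0 -0.3 0 0 0;0 0 -0.7 0 0 0;0 0 -0.8 0 0 0;0 0 -0.8 0 0 0;0 0 -0.5 0 0 0' 1 |grep -E 'tcp|force|gap'
python3 -c "
from h import *
todo(.40,-.26,.14,-15)"
```

```text
tcp_pos: [0.5442, -0.1392, 0.01]
force: [0.1, 0.3, -0.1]
finger_gap: 0.214
gripper_force: 39.2
tcp_pos: [0.544, -0.1391, 0.0097]
force: [-0.1, 0.7, -0.2]
finger_gap: 0.501
gripper_force: 0.0
tcp_pos: [0.5449, -0.1395, 0.137]
force: [0.3, -0.2, -0.7]
finger_gap: 1.002
gripper_force: 0.0
t 8.8 tcp [ 0.5449 -0.1395  0.137 ] shift [-3.594 -3.048 -0.084] turn [0.0024 0.0006 0.0561] gap 1.002 grip 0.0 F [ 0.3 -0.2 -0.7] q [-0.45  0.57  1.68  0.    0.89 -0.28]
```

```bash
python3 -m crank '-0.72 -0.61 0 0 0 0;-0.72 -0.61 0 0 0 0;-0.72 -0.61 0 0 0 0;-0.72 -0.61 0 0 0 0;-0.72 -0.61 0 0 0 0.0556' |grep -E 'tcp|force|gap'
python3 -m crank '0 0 0 0 0 0;0 0 0 0 0 0;0 0 0 0 0 0;0 0 0 0 0 0;0 0 0 0 0 0' |grep -E 'tcp|force|gap'
python3 - <<'E'
from h import *
s=snapshot("wrist"); cv2.imwrite("pics/w2.png",s["image"][:,:,::-1]); 
import pickle; pickle.dump(s,open("w2.pkl","wb"))
todo(.413,-.335,.1,-19)
E
```

```text
tcp_pos: [0.3979, -0.2607, 0.1347]
force: [0.4, -0.4, -0.5]
finger_gap: 1.001
gripper_force: 0.0
tcp_pos: [0.3997, -0.2592, 0.1338]
force: [0.1, -0.4, -0.1]
finger_gap: 1.001
gripper_force: 0.0
t 9.85 tcp [ 0.3996 -0.2592  0.1337] shift [-1.746  0.81   0.843] turn [ 0.0001 -0.      0.0461] gap 0.999 grip 0.0 F [ 0.6 -0.5 -0.4] q [-0.81  0.49  1.89  0.    0.76 -0.55]
```

View pics/w2.png

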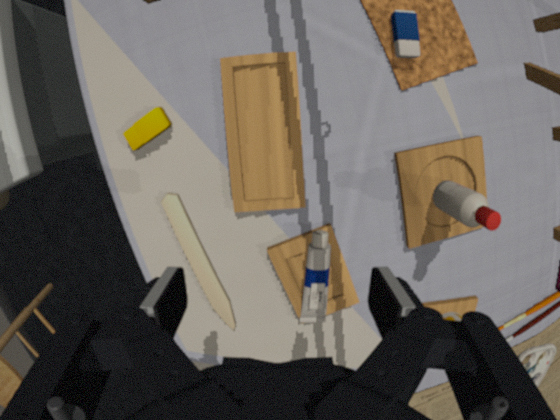

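Wrist view: tube with cap (318,232) to crimp (314,320) on the short board, tube board empty, eraser safely on the mat at (405,33).

Run:
```python
from h import *
import pickle
s=pickle.load(open("w2.pkl","rb")); hsv=cv2.cvtColor(s["image"],cv2.COLOR_RGB2HSV)
wood=cv2.inRange(hsv,(8,70,60),(22,255,255))
a=wray(s,(318,229),.018);b=wray(s,(314,320),.018); print(a.round(3),b.round(3),((a+b)/2).round(4),np.linalg.norm(a-b),np.degrees(np.arctan2(*(a-b)[[1,0]])))
for k,px in dict(bodycap=(318,262),bandmid=(317,273),lower=(314,300)).items(): print(k,wray(s,px,.02).round(4))
wrect(s,wood,(215,45,310,220),.008,"tboard"); wrect(s,wood|cv2.inRange(hsv,(95,60,40),(125,255,255)),(262,222,362,325),.008,"eboard")
c=[wray(s,p,.008) for p in((268,245),(330,226),(358,303),(294,320))]; print("eb corners",np.round(c,3).tolist(),np.mean(c,0).round(4))
```

```text
[ 0.429 -0.287  0.018] [ 0.406 -0.377  0.018] [ 0.4173 -0.3319  0.018 ] 0.0935131045412025 75.7712247620012
bodycap [ 0.4222 -0.3158  0.02  ]
bandmid [ 0.4191 -0.3262  0.02  ]
lower [ 0.4106 -0.3533  0.02  ]
tboard [ 404.4 -197.4] [132.8  62.1] yaw 79.1
eboard [ 416.1 -336.2] [62.4 90.9] yaw 97.8
eb corners [[0.383, -0.294, 0.008], [0.44, -0.29, 0.008], [0.452, -0.377, 0.008], [0.386, -0.379, 0.008]] [ 0.4152 -0.3351  0.008 ]
```

```bash
python3 -m crank '-0.57 0.29 0 0 0 0;-0.57 0.29 0 0 0 0;-0.56 0.3 0 0 0 0.0233;0 0 0.7 0 0 0;0 0 0.7 0 0 0' |grep -E 'tcp|force|gap'
python3 -m crank '0 0 0.7 0 0 0;0 0 0.6 0 0 0;0 0 0.3 0 0 0;0 0 0 0 0 0;0 0 0 0 0 0' |grep -E 'tcp|force|gap'
python3 -c "
from h import *
todo(.416,-.334,.0098,-17)"
```

```text
tcp_pos: [0.4167, -0.336, 0.0777]
force: [-0.3, 0.5, -0.9]
finger_gap: 1.0
gripper_force: 0.0
tcp_pos: [0.4159, -0.3348, 0.0141]
force: [0.2, -0.5, -0.0]
finger_gap: 1.005
gripper_force: 0.0
t 10.85 tcp [ 0.4159 -0.3348  0.0141] shift [ 0.02  -0.003  0.107] turn [ 0.0003  0.0002 -0.0003] gap 1.005 grip 0.0 F [ 0.2 -0.5 -0. ] q [-0.89  0.76  1.81  0.    0.58 -0.59]
```

```bash
python3 -m crank '0 0 0.11 0 0 0;0 0 0 0 0 0;0 0 0 0 0 0;0 0 0 0 0 0;0 0 0 0 0 0' -1 40|grep -E 'tcp|force|gap'
python3 -m crank '0 0 0 0 0 0;0 0 -0.3 0 0 0;0 0 -0.5 0 0 0;0 0 -0.5 0 0 0;0 0 -0.2 0 0 0' |grep -E 'tcp|force|gap'
python3 -c "
from h import *
todo(.404,-.197,.05,-11)"
```

```text
tcp_pos: [0.4156, -0.3349, 0.0099]
force: [-0.2, -0.1, 3.6]
finger_gap: 0.241
gripper_force: 39.0
tcp_pos: [0.4161, -0.3353, 0.0713]
force: [-0.4, -0.1, -0.6]
finger_gap: 0.24
gripper_force: 39.4
t 11.85 tcp [ 0.4161 -0.3353  0.0713] shift [ 3.219 -1.304  0.524] turn [ 0.0016  0.0012 -0.0672] gap 0.24 grip 39.4 F [-0.4 -0.1 -0.6] q [-0.89  0.65  1.79  0.    0.7  -0.59]
```

```bash
python3 -m crank '0.65 -0.26 0 0 0 0;0.65 -0.26 0 0 0 0;0.65 -0.26 0 0 0 0;0.64 -0.26 0 0 0 0;0.63 -0.26 0 0 0 -0.067' |grep -E 'tcp|force|gap'
python3 -m crank '0 0 0 0 0 0;0 0 0 0 0 0;0 0 0 0 0 0;0 0 0 0 0 0;0 0 0 0 0 0' |grep -E 'tcp|force|gap'
python3 - <<'E'
from h import *
todo(.404,-.197,.05,-11)
s=snapshot("wrist"); a=s["image"]; b=snapshot("scene")["image"]
cv2.imwrite("pics/w3.png",np.hstack([a[100:400,120:440],cv2.resize(b[130:300,120:330],(380,300))])[:,:,::-1])
E
```

```text
tcp_pos: [0.4032, -0.1952, 0.0694]
force: [0.3, 0.3, 0.0]
finger_gap: 0.241
gripper_force: 39.4
tcp_pos: [0.4038, -0.1973, 0.0693]
force: [0.2, 0.0, -0.1]
finger_gap: 0.241
gripper_force: 39.4
t 12.85 tcp [ 0.4038 -0.1973  0.0693] shift [0.008 0.003 0.482] turn [ 0.0005  0.0003 -0.0011] gap 0.241 grip 39.4 F [ 0.2  0.  -0.1] q [-0.7   0.6   2.   -0.    0.54 -0.51]
```

View pics/w3.png

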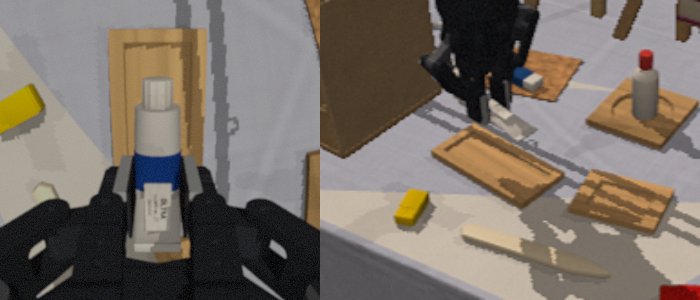

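The tube is firmly held along the pocket, cap tip at wrist pixel (278,178), crimp end near (276,356).

Run:
```python
from h import *
s=snapshot("wrist")
a=wray(s,(278,178),.0775);b=wray(s,(276,356),.0775); print(a.round(4),b.round(4),((a+b)/2).round(4),np.linalg.norm(a-b),np.degrees(np.arctan2(*(a-b)[[1,0]])))
```

```text
[ 0.4136 -0.1505  0.0775] [ 0.3944 -0.2442  0.0775] [ 0.404  -0.1973  0.0775] 0.09560183032273581 78.38406338488001
```

```bash
python3 -m crank '0 0 0.5 0 0 0;0 0 0.5 0 0 0;0 0 0.35 0 0 0;0 0 0.17 0 0 0;0 0 0 0 0 0' |grep -E 'tcp|force|gap'
python3 -m crank '0 0 0 0 0 0;0 0 0 0 0 0;0 0 0 0 0 0;0 0 0 0 0 0;0 0 0 0 0 0' 0 |grep -E 'tcp|force|gap'
python3 -m crank '0 0 0 0 0 0;0 0 -0.5 0 0 0;0 0 -0.8 0 0 0;0 0 -0.8 0 0 0;0 0 -0.8 0 0 0' 1 |grep -E 'tcp|force|gap'
python3 -c "
from h import *
todo(.545,-.14,.13,-10)"
```

```text
tcp_pos: [0.4031, -0.1961, 0.0078]
force: [0.1, -0.2, 0.5]
finger_gap: 0.24
gripper_force: 39.4
tcp_pos: [0.4036, -0.1964, 0.0088]
force: [0.3, 0.2, 0.3]
finger_gap: 0.5
gripper_force: 0.0
tcp_pos: [0.4031, -0.1959, 0.1255]
force: [0.5, 0.1, -0.8]
finger_gap: 1.002
gripper_force: 0.0
t 14.5 tcp [ 0.4031 -0.1959  0.1255] shift [ 2.051  3.215 -0.113] turn [-0.0005 -0.0003 -0.0114] gap 1.002 grip 0.0 F [ 0.5  0.1 -0.8] q [-0.7   0.48  1.97 -0.    0.7  -0.51]
```

Run:
```python
from h import *
s=snapshot("wrist"); im=s["image"];hsv=cv2.cvtColor(im,cv2.COLOR_RGB2HSV)
blue=cv2.inRange(hsv,(100,120,40),(125,255,255))
for c in cv2.findContours(blue,0,1)[0]:
    if cv2.contourArea(c)>60:
        x,y,w,h=cv2.boundingRect(c); print((x,y,w,h),wray(s,(x+w/2,y+h/2),.016).round(4),wray(s,(x+w/2,y+h/2),.02).round(4))
        if x>330: 
            sat=cv2.inRange(hsv,(0,0,0),(180,60,255))|blue; wrect(s,sat,(x-8,y-8,x+w+12,y+h+25),.016,"eraser")
s2=snapshot("top"); P=cloud(s2); q=P.reshape(-1,3)
a=q[(abs(q[:,0]-.403)<.028)&(abs(q[:,1]+.197)<.062)]; print("tube",len(a),a[:,2].max(),np.percentile(a[:,2],50)); a=a[a[:,2]>.013]; a=a[a[:,2]<.04]
if len(a): r=cv2.minAreaRect((a[:,:2]*1000).astype(np.float32)); print(r)
cv2.imwrite("pics/w4.png",im[:,:,::-1])
```

```text
(267, 193, 25, 23) [ 0.4061 -0.1924  0.016 ] [ 0.4063 -0.1913  0.02  ]
(417, 93, 25, 30) [ 0.5427 -0.1345  0.016 ] [ 0.5407 -0.1343  0.02  ]
eraser [ 541.7 -139.7] [41.6 24.8] yaw 81.1
tube 4805 0.550133092618568 0.4606241447489259
((397.2138977050781, -218.145751953125), (71.3686294555664, 21.748268127441406), 77.59553527832031)
```

View pics/w4.png

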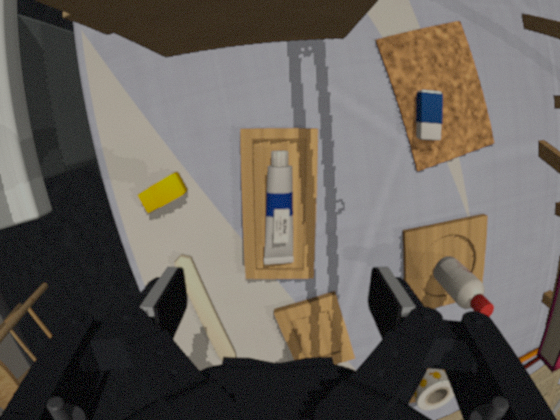

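The tube lies inside its pocket ((280,205)); the eraser is at (430,114) on the mat.

```bash
python3 -m crank '0.41 0.635 0 0 0 0;0.41 0.635 0 0 0 0;0.41 0.635 0 0 0 0;0.41 0.635 0 0 0 0;0.41 0.635 0 0 0 -0.01' |grep -E 'tcp|force|gap'
python3 -m crank '0 0 0.6 0 0 0;0 0 0.7 0 0 0;0 0 0.7 0 0 0;0 0 0.6 0 0 0;0 0 0 0 0 0' |grep -E 'tcp|force|gap'
python3 -c "
from h import *
todo(.543,-.1395,.0085,-10)"
```

```text
tcp_pos: [0.5442, -0.1391, 0.1234]
force: [0.4, -0.6, 0.7]
finger_gap: 0.999
gripper_force: 0.0
tcp_pos: [0.5408, -0.1386, 0.0166]
force: [0.0, 1.2, 0.5]
finger_gap: 0.999
gripper_force: 0.0
t 15.6 tcp [ 0.5408 -0.1386  0.0166] shift [-0.012  0.061  0.203] turn [-0.0053 -0.0015 -0.0014] gap 0.999 grip 0.0 F [0.  1.2 0.5] q [-0.45  0.77  1.74 -0.    0.64 -0.27]
```

```bash
python3 -m crank '0 0.03 0.2 0 0 0;0 0 0 0 0 0;0 0 0 0 0 0;0 0 0 0 0 0;0 0 0 0 0 0' -1 40|grep -E 'tcp|force|gap'
python3 -m crank '0 0 0 0 0 0;0 0 -0.3 0 0 0;0 0 -0.6 0 0 0;0 0 -0.6 0 0 0;0 0 -0.4 0 0 0' |grep -E 'tcp|force|gap'
python3 -c "
from h import *
todo(.4145,-.3355,.08,7.8)"
```

```text
tcp_pos: [0.5456, -0.1405, 0.0137]
force: [-0.3, 0.0, 3.2]
finger_gap: 0.201
gripper_force: 39.0
tcp_pos: [0.5455, -0.1405, 0.0906]
force: [0.2, -0.3, -0.8]
finger_gap: 0.198
gripper_force: 39.1
t 16.6 tcp [ 0.5455 -0.1405  0.0906] shift [-5.375 -2.368  0.263] turn [ 0.0012  0.0005 -0.1991] gap 0.198 grip 39.1 F [ 0.2 -0.3 -0.8] q [-0.45  0.65  1.71  0.    0.79 -0.27]
```

```bash
python3 -m crank '-0.6 -0.26 0 0 0 0;-0.6 -0.26 0 0 0 0;-0.6 -0.26 0 0 0 0;-0.6 -0.26 0 0 0 0;-0.6 -0.26 0 0 0 0' |grep -E 'tcp|force|gap'
python3 -m crank '-0.6 -0.27 0 0 0 0;-0.6 -0.27 0 0 0 0;-0.6 -0.27 0 0 0 0;-0.6 -0.26 0 0 0 0;0 0 0 0 0 -0.05' |grep -E 'tcp|force|gap'
python3 -m crank '0 0 0 0 0 -0.05;0 0 0 0 0 -0.05;0 0 0 0 0 -0.05;0 0 0 0 0 0;0 0 0 0 0 0' |grep -E 'tcp|force|gap'
python3 - <<'E'
from h import *
todo(.4145,-.3355,.0155,7.8)
s=snapshot("wrist"); a=s["image"]; b=snapshot("scene")["image"]
cv2.imwrite("pics/w5.png",np.hstack([a[100:400,120:440],cv2.resize(b[150:320,180:390],(380,300))])[:,:,::-1])
E
```

```text
tcp_pos: [0.4721, -0.25, 0.0892]
force: [0.1, 0.4, -0.7]
finger_gap: 0.197
gripper_force: 39.1
tcp_pos: [0.4126, -0.3394, 0.0893]
force: [0.3, -0.2, -0.4]
finger_gap: 0.201
gripper_force: 39.1
tcp_pos: [0.4137, -0.3362, 0.0889]
force: [-0.5, -0.5, -0.7]
finger_gap: 0.197
gripper_force: 39.1
t 18.1 tcp [ 0.4137 -0.3362  0.0889] shift [0.016 0.021 1.835] turn [ 0.0001  0.0002 -0.0002] gap 0.197 grip 39.1 F [-0.5 -0.5 -0.7] q [-0.89  0.62  1.78  0.    0.74 -1.03]
```

View pics/w5.png

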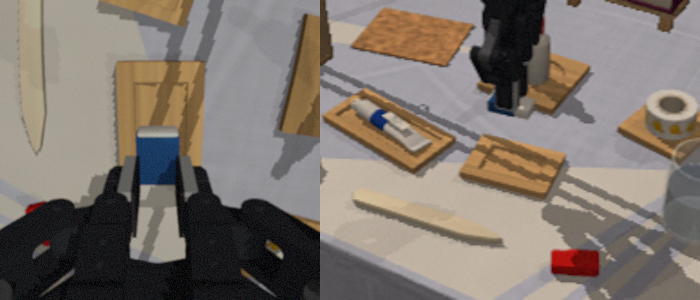

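The eraser is held between the pads (crop (158,160)), above its short board, roughly level; lower it slowly.

```bash
python3 -m crank '0.02 0.02 0.5 0 0 0;0 0 0.5 0 0 0;0 0 0.4 0 0 0;0 0 0.2 0 0 0;0 0 0 0 0 0' |grep -E 'tcp|force|gap'
python3 -m crank '0 0 0.1 0 0 0;0 0 0.06 0 0 0;0 0 0.05 0 0 0;0 0 0 0 0 0;0 0 0 0 0 0' |grep -E 'tcp|force|gap'
python3 -m crank '0 0 0 0 0 0;0 0 0 0 0 0;0 0 0 0 0 0;0 0 0 0 0 0;0 0 0 0 0 0' 0|grep -E 'tcp|force|gap'
python3 -m crank '0 0 -0.3 0 0 0;0 0 -0.7 0 0 0;0 0 -0.7 0 0 0;0 0 -0.7 0 0 0;0 0 0 0 0 0' 1|grep -E 'tcp|force|gap'
python3 - <<'E'
from h import *
todo(.543,-.4487,.1,0)
s=snapshot("wrist"); a=s["image"]; b=snapshot("top")["image"]
cv2.imwrite("pics/w6.png",np.hstack([a[50:350,100:440],cv2.resize(b[140:290,170:400],(450,300))])[:,:,::-1])
E
```

```text
tcp_pos: [0.4139, -0.3348, 0.0236]
force: [-0.8, 0.3, -0.3]
finger_gap: 0.203
gripper_force: 39.1
tcp_pos: [0.4145, -0.3355, 0.0163]
force: [-0.7, 0.6, -0.2]
finger_gap: 0.199
gripper_force: 39.1
tcp_pos: [0.4144, -0.3353, 0.0161]
force: [0.3, -0.3, 0.7]
finger_gap: 0.501
gripper_force: 0.0
tcp_pos: [0.4162, -0.3374, 0.1163]
force: [0.2, -0.3, -0.3]
finger_gap: 1.002
gripper_force: 0.0
t 20.2 tcp [ 0.4162 -0.3374  0.1163] shift [-3.189  2.756  0.444] turn [0.0032 0.0045 0.0877] gap 1.002 grip 0.0 F [ 0.2 -0.3 -0.3] q [-0.89  0.58  1.77  0.    0.79 -1.03]
```

View pics/w6.png

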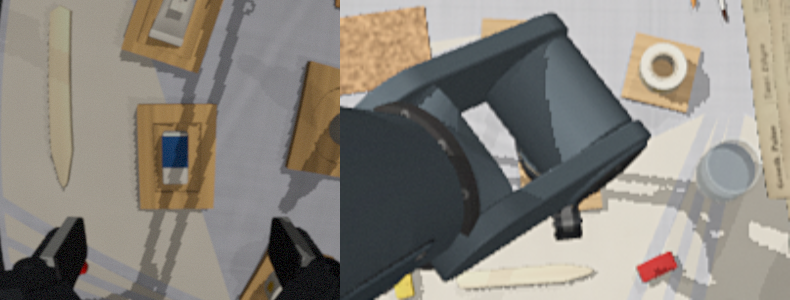

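The eraser sits in its pocket at (175,158) in the crop, aligned. Now the roll.

```bash
python3 -m crank '-0.64 0.55 0 0 0 0;-0.64 0.55 0 0 0 0;-0.64 0.55 0 0 0 0;-0.64 0.55 0 0 0 0;-0.63 0.55 0 0 0 0.0877' |grep -E 'tcp|force|gap'
python3 -m crank '0 0 0.5 0 0 0;0 0 0.6 0 0 0;0 0 0.6 0 0 0;0 0 0.5 0 0 0;0 0 0 0 0 0' |grep -E 'tcp|force|gap'
python3 -m crank '0 0 0 0 0 0;0 0 0 0 0 0;0 0 0 0 0 0;0 0 0 0 0 0;0 0 0 0 0 0' |grep -E 'tcp|force|gap'
python3 -c "
from h import *
todo(.544,-.4487,.014,0)"
```

```text
tcp_pos: [0.5409, -0.4466, 0.1101]
force: [0.2, -1.0, 0.1]
finger_gap: 1.002
gripper_force: 0.0
tcp_pos: [0.538, -0.4436, 0.0188]
force: [-0.5, -0.2, -0.6]
finger_gap: 1.0
gripper_force: 0.0
tcp_pos: [0.5411, -0.447, 0.025]
force: [-0.5, -0.6, -0.5]
finger_gap: 1.004
gripper_force: 0.0
t 21.8 tcp [ 0.5411 -0.447   0.025 ] shift [-0.043  0.071  0.276] turn [ 0.0006  0.0007 -0.0001] gap 1.004 grip 0.0 F [-0.5 -0.6 -0.5] q [-0.85  0.88  1.35 -0.    0.91 -0.85]
```

```bash
python3 -m crank '-0.04 0.06 0.27 0 0 0;0 0 0 0 0 0;0 0 0 0 0 0;0 0 0 0 0 0;0 0 0 0 0 0' -1 40|grep -E 'tcp|force|gap'
python3 -m crank '0 0 -0.3 0 0 0;0 0 -0.6 0 0 0;0 0 -0.8 0 0 0;0 0 -0.8 0 0 0;0 0 -0.6 0 0 0' |grep -E 'tcp|force|gap'
python3 -c "
from h import *
todo(.56,-.125,.14,0)"
```

```text
tcp_pos: [0.5431, -0.4481, 0.0131]
force: [0.4, -0.7, 0.2]
finger_gap: 0.585
gripper_force: 41.5
tcp_pos: [0.5439, -0.4489, 0.1407]
force: [0.1, 0.5, -0.3]
finger_gap: 0.586
gripper_force: 41.6
t 22.8 tcp [ 0.5439 -0.4489  0.1407] shift [ 8.098e+00  4.010e-01 -3.000e-03] turn [ 0.0014  0.0016 -0.0002] gap 0.586 grip 41.6 F [ 0.1  0.5 -0.3] q [-0.85  0.73  1.29  0.    1.11 -0.85]
```

```bash
python3 -m crank '0.8 0.04 0 0 0 0;0.8 0.04 0 0 0 0;0.8 0.04 0 0 0 0;0.8 0.04 0 0 0 0;0.8 0.04 0 0 0 0'|grep -E 'tcp|force|gap'
python3 -m crank '0.82 0.04 0 0 0 0;0.82 0.04 0 0 0 0;0.82 0.04 0 0 0 0;0.82 0.04 0 0 0 0;0.82 0.04 0 0 0 0' |grep -E 'tcp|force|gap'
python3 -m crank '0 0 0.7 0 0 0;0 0 0.8 0 0 0;0 0 0.8 0 0 0;0 0 0.5 0 0 0;0 0 0 0 0 0' |grep -E 'tcp|force|gap'
python3 -m crank '0 0 0 0 0 0;0 0 0 0 0 0;0 0 0 0 0 0;0 0 0 0 0 0;0 0 0 0 0 0' |grep -E 'tcp|force|gap'
python3 -c "
from h import *
todo(.56,-.125,.0095,0)"
```

```text
tcp_pos: [0.5514, -0.2872, 0.1385]
force: [0.2, 0.4, -0.3]
finger_gap: 0.595
gripper_force: 41.6
tcp_pos: [0.5596, -0.1231, 0.1384]
force: [-0.2, 0.1, -0.9]
finger_gap: 0.585
gripper_force: 41.6
tcp_pos: [0.5577, -0.1235, 0.0235]
force: [-0.4, -0.3, -0.1]
finger_gap: 0.588
gripper_force: 41.7
tcp_pos: [0.5597, -0.1245, 0.0261]
force: [0.1, -0.6, -0.3]
finger_gap: 0.586
gripper_force: 41.8
t 24.8 tcp [ 0.5597 -0.1245  0.0261] shift [-0.013  0.008  0.414] turn [ 0.0007  0.0003 -0.0002] gap 0.586 grip 41.8 F [ 0.1 -0.6 -0.3] q [-0.41  0.76  1.7  -0.    0.68 -0.41]
```

```bash
python3 -m crank '0 0 0.2 0 0 0;0 0 0.15 0 0 0;0 0 0.06 0 0 0;0 0 0 0 0 0;0 0 0 0 0 0'|grep -E 'tcp|force|gap'
python3 -m crank '0 0 0 0 0 0;0 0 0 0 0 0;0 0 0 0 0 0;0 0 0 0 0 0;0 0 0 0 0 0' 1|grep -E 'tcp|force|gap'
python3 -m crank '0 0 -0.5 0 0 0;0 0 -0.8 0 0 0;0 0 -0.8 0 0 0;0 0 -0.8 0 0 0;0 0 -0.7 0 0 0' |grep -E 'tcp|force|gap'
python3 -m crank '-0.4 0 0 0 0 0;0 0 0 0 0 0;0 0 0 0 0 0;0 0 0 0 0 0;0 0 0 0 0 0' |grep -E 'tcp|force|gap'
python3 - <<'E'
from h import *
todo(.553,-.289,.15,0)
s=snapshot("wrist"); a=s["image"]; cv2.imwrite("pics/w7.png",a[:,:,::-1])
E
```

```text
tcp_pos: [0.5592, -0.1242, 0.0086]
force: [-0.3, -0.1, -0.8]
finger_gap: 0.589
gripper_force: 41.8
tcp_pos: [0.5594, -0.1243, 0.0091]
force: [-0.5, 0.1, 0.2]
finger_gap: 1.003
gripper_force: 0.0
tcp_pos: [0.5594, -0.1243, 0.1546]
force: [0.9, -0.0, 0.1]
finger_gap: 1.0
gripper_force: 0.0
tcp_pos: [0.5585, -0.1397, 0.1516]
force: [0.6, -0.6, 0.6]
finger_gap: 0.996
gripper_force: 0.0
t 26.8 tcp [ 0.5585 -0.1397  0.1516] shift [-3.733 -0.137  0.036] turn [-0.0016 -0.0008 -0.0001] gap 0.996 grip 0.0 F [ 0.6 -0.6  0.6] q [-0.44  0.57  1.63  0.    0.95 -0.44]
```

View pics/w7.png

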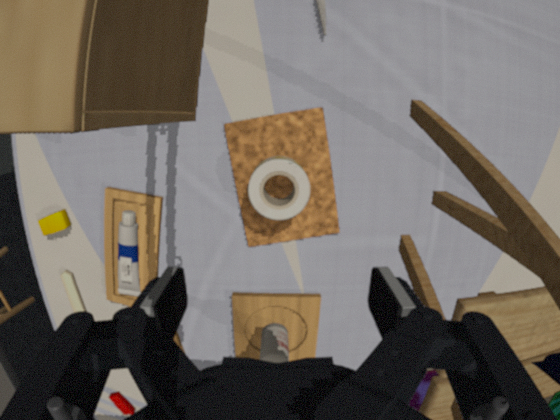

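Roll rests flat on the mat at (279,189); bottle stands at (273,340) in the roll board.

```bash
python3 -m crank '-0.75 -0.03 0 0 0 0;-0.75 -0.03 0 0 0 0;-0.75 -0.03 0 0 0 0;-0.75 -0.02 0 0 0 0;-0.73 0 0 0 0 0'|grep -E 'tcp|force|gap'
python3 -m crank '0 0 0 0 0 0;0 0 0 0 0 0;0 0 0.7 0 0 0;0 0 0.7 0 0 0;0 0 0.7 0 0 0'|grep -E 'tcp|force|gap'
python3 -m crank '0 0 0.5 0 0 0;0 0 0.2 0 0 0;0 0 0 0 0 0;0 0 0 0 0 0;0 0 0 0 0 0'|grep -E 'tcp|force|gap'
python3 -c "
from h import *
todo(.554,-.289,.035,0)"
```

```text
tcp_pos: [0.5546, -0.2902, 0.1523]
force: [0.4, -0.5, -0.5]
finger_gap: 1.001
gripper_force: 0.0
tcp_pos: [0.5548, -0.2875, 0.0681]
force: [-0.7, -0.2, 0.1]
finger_gap: 0.997
gripper_force: 0.0
tcp_pos: [0.5558, -0.2897, 0.0423]
force: [0.3, 0.2, -0.0]
finger_gap: 1.002
gripper_force: 0.0
t 28.35 tcp [ 0.5558 -0.2897  0.0423] shift [ 0.018 -0.045  0.182] turn [0.0013 0.0009 0.0001] gap 1.002 grip 0.0 F [ 0.3  0.2 -0. ] q [-0.66  0.78  1.56  0.    0.8  -0.66]
```

```bash
python3 -m crank '0.02 -0.04 0.16 0 0 0;0 0 0 0 0 0;0 0 0 0 0 0;0 0 0 0 0 0;0 0 0 0 0 0' -1 35|grep -E 'tcp|force|gap'
python3 -m crank '0 0 0 0 0 0;0 0 0 0 0 0;0 0 0 0 0 0;0 0 0 0 0 0;0 0 0 0 0 0'|grep -E 'tcp|force|gap'
python3 -m crank '0 0 -0.2 0 0 0;0 0 -0.4 0 0 0;0 0 -0.4 0 0 0;0 0 -0.3 0 0 0;0 0 0 0 0 0'|grep -E 'tcp|force|gap'
python3 -c "
from h import *
todo(.5438,-.4485,.08,0)"
```

```text
tcp_pos: [0.5535, -0.2889, 0.0348]
force: [0.2, 0.3, 1.1]
finger_gap: 0.33
gripper_force: 34.4
tcp_pos: [0.5535, -0.2888, 0.0347]
force: [0.6, 1.3, 2.6]
finger_gap: 0.328
gripper_force: 34.5
tcp_pos: [0.5546, -0.2896, 0.0892]
force: [0.9, -0.3, -0.4]
finger_gap: 0.325
gripper_force: 34.5
t 29.85 tcp [ 0.5546 -0.2896  0.0892] shift [-3.972 -0.269  0.241] turn [ 0.0024  0.0019 -0.0001] gap 0.325 grip 34.5 F [ 0.9 -0.3 -0.4] q [-0.66  0.71  1.55 -0.    0.88 -0.66]
```

```bash
python3 -m crank '-0.4 -0.03 0 0 0 0;-0.4 -0.03 0 0 0 0;-0.4 -0.03 0 0 0 0;-0.4 -0.03 0 0 0 0;-0.4 -0.03 0 0 0 0'|grep -E 'tcp|force|gap'
python3 -m crank '-0.4 -0.02 0 0 0 0;-0.4 -0.02 0 0 0 0;-0.4 -0.02 0 0 0 0;-0.4 -0.02 0 0 0 0;-0.37 -0.02 0 0 0 0'|grep -E 'tcp|force|gap'
python3 -m crank '0 0 0.3 0 0 0;0 0 0.4 0 0 0;0 0 0.3 0 0 0;0 0 0 0 0 0;0 0 0 0 0 0'|grep -E 'tcp|force|gap'
python3 -c "
from h import *
todo(.5442,-.4485,.0352,0)
s=snapshot('scene'); b=s['image']; cv2.imwrite('pics/s8.png',cv2.resize(b[120:300,250:470],(660,540))[:,:,::-1])"
```

```text
tcp_pos: [0.5467, -0.3706, 0.0859]
force: [-0.4, -0.5, -0.3]
finger_gap: 0.329
gripper_force: 34.5
tcp_pos: [0.5432, -0.4489, 0.0865]
force: [0.2, -0.2, 0.5]
finger_gap: 0.329
gripper_force: 34.5
tcp_pos: [0.543, -0.4462, 0.0453]
force: [0.5, -0.7, 0.4]
finger_gap: 0.331
gripper_force: 34.5
t 31.35 tcp [ 0.543  -0.4462  0.0453] shift [-0.058  0.029  0.253] turn [-0.001  -0.0012  0.0004] gap 0.331 grip 34.5 F [ 0.5 -0.7  0.4] q [-0.85  0.85  1.34  0.    0.95 -0.85]
```

View pics/s8.png

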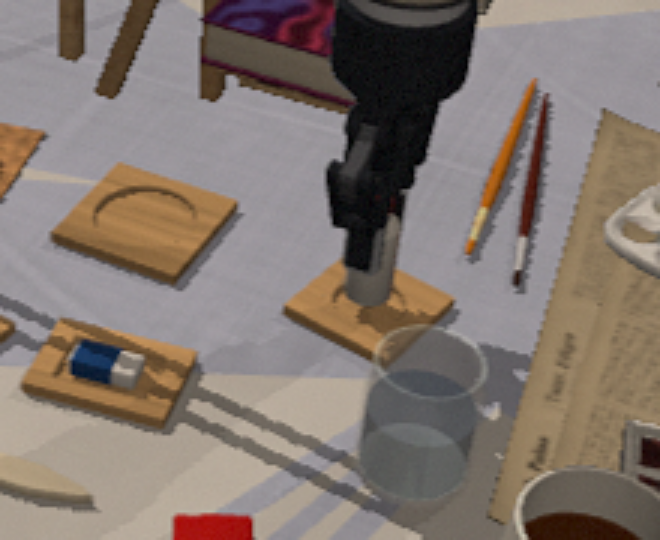

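The bottle hangs upright over the bottle pocket at (370,290), and the eraser sits in its pocket at (105,365). Lowering it and releasing.

```bash
python3 -m crank '-0.02 0.02 0.1 0 0 0;0 0 0.08 0 0 0;0 0 0.04 0 0 0;0 0 0 0 0 0;0 0 0 0 0 0'|grep -E 'tcp|force|gap'
python3 -c "
from h import *
todo(.5442,-.4485,.0352,0)"
```

```text
tcp_pos: [0.544, -0.4483, 0.0378]
force: [0.3, -0.0, -0.8]
finger_gap: 0.331
gripper_force: 34.5
t 31.9 tcp [ 0.544  -0.4483  0.0378] shift [-0.005  0.004  0.064] turn [ 0.0001  0.0001 -0.0002] gap 0.331 grip 34.5 F [ 0.3 -0.  -0.8] q [-0.85  0.86  1.34  0.    0.94 -0.85]
```

```bash
python3 -m crank '0 0 0.05 0 0 0;0 0 0.01 0 0 0;0 0 0 0 0 0;0 0 0 0 0 0;0 0 0 0 0 0'|grep -E 'tcp|force|gap'
python3 -m crank '0 0 0 0 0 0;0 0 0 0 0 0;0 0 0 0 0 0;0 0 0 0 0 0;0 0 0 0 0 0' 1|grep -E 'tcp|force|gap'
python3 -m crank '0 0 -0.3 0 0 0;0 0 -0.6 0 0 0;0 0 -0.7 0 0 0;0 0 -0.7 0 0 0;0 0 -0.6 0 0 0'|grep -E 'tcp|force|gap'
python3 -c "
from h import *
todo(.5594,-.1245,.15,0)"
```

```text
tcp_pos: [0.5441, -0.4483, 0.0354]
force: [-0.5, -0.5, -1.7]
finger_gap: 0.33
gripper_force: 34.5
tcp_pos: [0.5441, -0.4483, 0.0354]
force: [-0.5, -0.9, 0.1]
finger_gap: 0.993
gripper_force: 0.0
tcp_pos: [0.5444, -0.4487, 0.154]
force: [0.0, 0.1, -0.3]
finger_gap: 1.004
gripper_force: 0.0
t 33.4 tcp [ 0.5444 -0.4487  0.154 ] shift [8.104 0.372 0.087] turn [ 0.001   0.0011 -0.0002] gap 1.004 grip 0.0 F [ 0.   0.1 -0.3] q [-0.85  0.72  1.28  0.    1.14 -0.85]
```

```bash
python3 -m crank '0.8 0.04 0 0 0 0;0.8 0.04 0 0 0 0;0.8 0.04 0 0 0 0;0.8 0.04 0 0 0 0;0.8 0.04 0 0 0 0'|grep -E 'tcp|force|gap'
python3 -m crank '0.82 0.03 0 0 0 0;0.82 0.03 0 0 0 0;0.82 0.03 0 0 0 0;0.82 0.03 0 0 0 0;0.82 0.05 0 0 0 0' |grep -E 'tcp|force|gap'
python3 -m crank '0 0 0.7 0 0 0;0 0 0.8 0 0 0;0 0 0.8 0 0 0;0 0 0.7 0 0 0;0 0 0 0 0 0' |grep -E 'tcp|force|gap'
python3 -m crank '0 0 0 0 0 0;0 0 0 0 0 0;0 0 0 0 0 0;0 0 0 0 0 0;0 0 0 0 0 0' |grep -E 'tcp|force|gap'
python3 -c "
from h import *
todo(.5594,-.1245,.009,0)"
```

```text
tcp_pos: [0.5522, -0.2872, 0.1525]
force: [0.4, -0.4, 0.7]
finger_gap: 1.003
gripper_force: 0.0
tcp_pos: [0.5591, -0.1231, 0.1524]
force: [-0.2, -0.1, 1.1]
finger_gap: 1.006
gripper_force: 0.0
tcp_pos: [0.5568, -0.1233, 0.0289]
force: [0.0, 0.7, 0.0]
finger_gap: 0.996
gripper_force: 0.0
tcp_pos: [0.5594, -0.1245, 0.0322]
force: [-0.1, 0.2, 0.1]
finger_gap: 0.999
gripper_force: 0.0
t 35.4 tcp [ 0.5594 -0.1245  0.0322] shift [-0.    -0.001  0.581] turn [ 0.0009  0.0004 -0.0002] gap 0.999 grip 0.0 F [-0.1  0.2  0.1] q [-0.41  0.75  1.7   0.    0.69 -0.41]
```

```bash
python3 -m crank '0 0 0.3 0 0 0;0 0 0.26 0 0 0;0 0 0 0 0 0;0 0 0 0 0 0;0 0 0 0 0 0'|grep -E 'tcp|force|gap'
python3 -m crank '0 0 0 0 0 0;0 0 0 0 0 0;0 0 0 0 0 0;0 0 0 0 0 0;0 0 0 0 0 0' -1 40|grep -E 'tcp|force|gap'
python3 -m crank '0 0 -0.3 0 0 0;0 0 -0.6 0 0 0;0 0 -0.6 0 0 0;0 0 -0.3 0 0 0;0 0 0 0 0 0' |grep -E 'tcp|force|gap'
python3 -c "
from h import *
todo(.555,-.2865,.08,0)"
```

```text
tcp_pos: [0.5589, -0.1242, 0.0087]
force: [-0.4, -0.2, 0.6]
finger_gap: 1.0
gripper_force: 0.0
tcp_pos: [0.559, -0.1243, 0.0095]
force: [-0.9, 0.9, 5.1]
finger_gap: 0.585
gripper_force: 41.8
tcp_pos: [0.5602, -0.1248, 0.0829]
force: [-0.1, -0.3, -1.2]
finger_gap: 0.589
gripper_force: 41.9
t 36.9 tcp [ 0.5602 -0.1248  0.0829] shift [-4.043 -0.13   0.078] turn [ 0.0025  0.0011 -0.0001] gap 0.589 grip 41.9 F [-0.1 -0.3 -1.2] q [-0.41  0.67  1.68  0.    0.79 -0.41]
```

```bash
python3 -m crank '-0.8 -0.03 0 0 0 0;-0.8 -0.03 0 0 0 0;-0.8 -0.03 0 0 0 0;-0.8 -0.03 0 0 0 0;-0.8 -0.02 0 0 0 0'|grep -E 'tcp|force|gap'
python3 -m crank '0 0 0 0 0 0;0 0 0.6 0 0 0;0 0 0.6 0 0 0;0 0 0.3 0 0 0;0 0 0 0 0 0'|grep -E 'tcp|force|gap'
python3 -m crank '0 0 0 0 0 0;0 0 0 0 0 0;0 0 0 0 0 0;0 0 0 0 0 0;0 0 0 0 0 0'|grep -E 'tcp|force|gap'
python3 -c "
from h import *
todo(.555,-.2865,.011,0)"
```

```text
tcp_pos: [0.5523, -0.2849, 0.0795]
force: [0.6, -0.5, -0.8]
finger_gap: 0.591
gripper_force: 41.9
tcp_pos: [0.5515, -0.2824, 0.0183]
force: [0.3, -0.0, -0.2]
finger_gap: 0.585
gripper_force: 41.9
tcp_pos: [0.5536, -0.2845, 0.0216]
force: [-0.1, 0.2, -1.4]
finger_gap: 0.589
gripper_force: 41.9
t 38.4 tcp [ 0.5536 -0.2845  0.0216] shift [-0.051  0.036  0.264] turn [ 0.0005  0.0004 -0.0002] gap 0.589 grip 41.9 F [-0.1  0.2 -1.4] q [-0.65  0.81  1.57 -0.    0.76 -0.65]
```

```bash
python3 -m crank '-0.05 0.03 0.14 0 0 0;0 0 0.1 0 0 0;0 0 0.02 0 0 0;0 0 0 0 0 0;0 0 0 0 0 0'|grep -E 'tcp|force|gap'
python3 -m crank '0 0 0 0 0 0;0 0 0 0 0 0;0 0 0 0 0 0;0 0 0 0 0 0;0 0 0 0 0 0' 1|grep -E 'tcp|force|gap'
python3 -m crank '0 0 -0.3 0 0 0;0 0 -0.7 0 0 0;0 0 -0.7 0 0 0;0 0 -0.7 0 0 0;0 0 -0.6 0 0 0'|grep -E 'tcp|force|gap'
python3 -m crank '0.4 -0.8 0 0 0 0;0.4 -0.8 0 0 0 0;0.4 -0.8 0 0 0 0;0.4 -0.8 -0.2 0 0 0;0.4 -0.6 -0.5 0 0 0'|grep -E 'tcp|force|gap'
python3 -m crank '0 0 -0.7 0 0 0;0 0 -0.7 0 0 0;0 0 -0.7 0 0 0;0 0 -0.3 0 0 0;0 0 0 0 0 0'|grep -E 'tcp|force|gap'
python3 -m crank '0.8 -0.1 -0.4 0 0 0;0.9 -0.1 -0.3 0 0 0;0.9 0 0 0 0 0;0.9 0 0 0 0 0;0.8 0 0 0 0 0'|grep -E 'tcp|force|gap'
python3 - <<'E'
from h import *
s=snapshot("top"); b=s["image"]; cv2.imwrite("pics/t9.png",cv2.resize(b[125:295,150:400],None,fx=3.2,fy=3.2)[:,:,::-1])
P=cloud(s); hsv=cv2.cvtColor(b,cv2.COLOR_RGB2HSV); todo(.4,-.2,.2,0)
def reg(n,cx,cy,r,zlo,zhi):
    m=(np.hypot(P[:,:,0]-cx,P[:,:,1]-cy)<r)&(P[:,:,2]>zlo)&(P[:,:,2]<zhi); q=P[m]
    if len(q)<4: print(n,"none"); return
    x=(q[:,:2]*1000).astype(np.float32); print(n,len(q),np.round(cv2.minEnclosingCircle(x),1) if 0 else cv2.minEnclosingCircle(x),cv2.minAreaRect(x),"ztop",np.percentile(q[:,2],90).round(4))
reg("bottle",.543,-.449,.04,.05,.1);reg("roll",.555,-.287,.05,.022,.06);reg("eraser",.413,-.335,.035,.0125,.03);reg("tube",.403,-.197,.06,.0125,.05);reg("jar",.428,-.518,.05,.07,.1)
E
```

```text
tcp_pos: [0.5547, -0.2866, 0.0106]
force: [-0.1, -1.1, 2.0]
finger_gap: 0.584
gripper_force: 42.1
tcp_pos: [0.5544, -0.2862, 0.0104]
force: [-0.1, 0.7, 0.8]
finger_gap: 0.998
gripper_force: 0.0
tcp_pos: [0.5548, -0.2865, 0.1331]
force: [0.4, -0.4, -0.2]
finger_gap: 1.0
gripper_force: 0.0
tcp_pos: [0.3996, -0.2044, 0.1584]
force: [0.1, 0.5, -0.4]
finger_gap: 0.998
gripper_force: 0.0
tcp_pos: [0.4035, -0.207, 0.2572]
force: [0.1, -0.7, -0.3]
finger_gap: 1.002
gripper_force: 0.0
tcp_pos: [0.3935, -0.0324, 0.282]
force: [0.8, -0.0, -0.2]
finger_gap: 0.996
gripper_force: 0.0
t 41.45 tcp [ 0.3921 -0.0285  0.2818] shift [-4.299  0.197  2.023] turn [-0.0019 -0.0031  0.0011] gap 1.0 grip 0.0 F [-1.3  2.6 -0.4] q [-0.36  0.14  1.9   0.    1.11 -0.36]
bottle 147 ((541.8177490234375, -448.57183837890625), 14.271990776062012) ((540.0842895507812, -447.9153747558594), (28.51414680480957, 24.148765563964844), 69.2578125) ztop 0.0866
roll 346 ((552.7864379882812, -288.01531982421875), 26.777692794799805) ((551.961181640625, -287.6087646484375), (51.24291229248047, 51.06497573852539), 3.077641010284424) ztop 0.0326
eraser 175 ((417.947265625, -331.9480285644531), 24.740686416625977) ((411.54718017578125, -330.8946228027344), (47.00849151611328, 35.540897369384766), 74.32928466796875) ztop 0.0188
tube 346 ((402.83447265625, -197.63507080078125), 49.619197845458984) ((396.3672790527344, -194.05299377441406), (96.84780883789062, 49.45491027832031), 61.01851272583008) ztop 0.0226
jar 156 ((428.93231201171875, -517.5677490234375), 29.662216186523438) ((428.65496826171875, -517.1464233398438), (56.82032012939453, 57.837257385253906), 87.3479232788086) ztop 0.0825
```

View pics/t9.png

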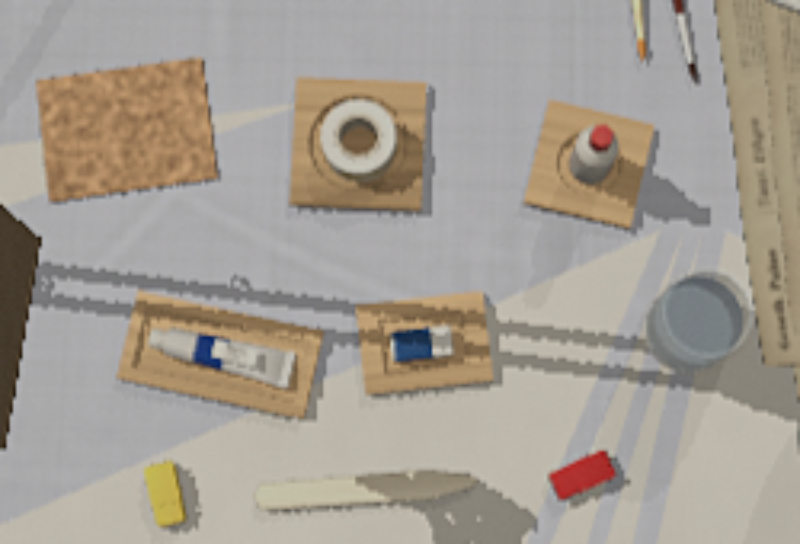

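All four sit in their own pockets: roll (358,138), bottle (597,150), tube (222,355), eraser (422,343). The jar is unmoved. Fitted positions are within a few mm of the board centres, so I'm handing in.

```bash
python3 -m crank '0 0 0 0 0 0;0 0 0 0 0 0;0 0 0 0 0 0;0 0 0 0 0 0;0 0 0 0 0 0'|grep -E 'tcp|force|gap'
python3 -c "
from h import *
print(manip.sign_off())"
```

```text
tcp_pos: [0.3946, -0.035, 0.2824]
force: [-0.3, -0.8, 1.0]
finger_gap: 1.002
gripper_force: 0.0
the job is handed in; nothing more can be done
None
```

I moved the bottle, eraser, tube and roll into their own pockets and handed the job in at about 42 s. The last top view showed all four seated near their board centres and the jar unmoved, but the hand-in returned no verdict.

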